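Centre the rocking clay turtle on its plinth

ROBOT

A 7-joint arm with a two-finger parallel gripper is mounted at the origin on the work surface. World frame = base frame: x ahead of the robot, y to its left, z up, the work surface at z = 0. Lengths are in m, angles in rad, forces in N, time in s.
With the tool pointing down it reaches from about 0.4 to 0.85 m from the base axis. Payload 10.4 kg.
Tool frame: the origin (TCP) lies between the finger pads; the fingertips stand ahead of it and the grasp point (between the pads) lies 3 mm ahead of it (r.tips_ahead is the z of the fingertips in the tool frame, in m); z points along the fingers, y is the line along which they close (so a half turn about z gives the same grasp; the last joint's range is limited). The gripper opens to 87 mm and grips with 3 to 60 N. Pads are 19 mm wide; open, the fingers measure 117 mm over their backs; the gripper's body (75 mm by 190 mm) begins 51 mm behind the grasp point.
Start: joints at [-1.217, 0.332, -0.065, 1.46, 0.022, 1.35, -0.088], TCP at [0.23, 0.581, 0.245] pointing down, gripper open.
Joint ranges: [-2.6, 2.6], [-0.5, 2.12], [-1.47, 1.34], [0.16, 2.42], [-1.27, 4.41], [0.06, 2.06], [-2.6, 2.6]. Speed limits (rad/s): [2.22, 2.22, 2.79, 2.79, 3.14, 3.14, 3.14].

INTERFACE

Orientations are given as a unit quaternion [x, y, z, w].
In Python, from bench import telemetry, camera, get_calibration, r gives the robot as it stands.
- The arm moves only by the tool drive_tool, never from a script. Its argument "series" is one flat list of numbers, 7 for each row, row after row: the turn, a rotation vector about the tool's x, y, z in units of 5 degrees (1.0 is 5 degrees), then the shift along the tool's x, y, z in units of 40 mm (1.0 is 40 mm), then the opening, from -1 (shut) to 1 (fully open). A call has 1 to 10 rows; each row is the pose to reach, as a shift and turn from the pose commanded when the call began, along the tool's axes at that moment; what a row does not reach only later rows make up. A row lasts 1/12 s, in which the tool goes at most 41.7 mm and 7.16 degrees, less where a joint would pass 70% of its speed; a pose out of reach is approached as far as the arm can. A call with a gripper value outside its range is refused whole. The fingers move at their own pace and stop on an object; "grip_force" is the grip in N (left out, the last holds). Time passes only in rows, so rows that repeat a pose let the fingers close. It gives the time, the measured TCP pose, the force, the opening and the grip force at its end, in the units of the state.
- telemetry.read_state(): the state, without advancing time (a new reading comes with each control period).
- camera(name): name is "scene" or "top"; returns the picture (480x640x3 uint8, red, green, blue); there is no depth.
- get_calibration(name): a dict with "fovy" (degrees; the focal length in pixels is half the picture's height over the tangent of half this angle, whatever the lens; pixels are square), "cx", "cy" (the principal point, pixels), "xyz" and "rotation" of the camera in the world. Camera axes: x right, y up, looking along -z (the intrinsics and any distortion apply to the point x, -y, -z); pixel columns grow to the right and rows downward; lengths in m; the calibration is good to about 2 mm. A picture is of the moment at which its call begins. get_calibration takes no time and is no camera call.
- r.close_job(): hands the job in; it is judged then, once.
The state is a dict: "time": time; "joint_positions": joint angles; "joint_vel": joint speeds; "joint_torque": joint torques, N m; "ee_pos": TCP position; "eef_rot": TCP orientation; "ft_force": force on the tool from outside, world axes, zero at the start; "torque": the same for the moment, N m; "width": finger opening in m; "grip_force": force on a finger pad.
Only numpy, scipy, OpenCV 4.12 (cv2) and the standard library are available. Lean on these libraries where they do the work, as an engineer would, in place of code of your own. Each camera call takes 0.05 s, during which the arm holds its last target. There are 200 camera calls.

TASK

The ceramic turtle has ended up off-centre on its little round wooden plinth, and it rocks on a short hind foot. Push it with light nudges of the fingertips until the middle of its shell stands over the middle of the plinth; do not grip it, lift it, tip it over or knock it off. Leave the plinth, the pot and the bottle where they are.

Things in the scene. Friction and masses are not known exactly. Their poses are not given: they have to be found in the camera images.
- turtle: Loose ceramic turtle, 0.18 to 0.37 kg, on four small round feet on the plinth. Origin: level with the soles, below the middle of the shell; this point is to be centred. +x to the head, +y to its left, z up. Feet at x +-23, y +-21 mm; the right hind one (-x, -y) is 2 mm short, so it rocks about 4 degrees. Pushed at the rim it slides (1 to 3 N); pushed high on the dome it rocks or jams.
- turtle_shell (a point): Middle of the turtle's shell at rim height, 20 mm above the body's origin, same axes. The shell is oval, 78 mm long (x), 64 mm wide (y), widest at its rim (18 to 21 mm above the soles); from above the feet show at most 4 mm beyond it; over the rim it is a dome, its top 50 mm above the soles. Tail: 7 mm wide, reaches 48 mm back, 9 to 20 mm up.
- turtle_head (a point): Middle of the turtle's round head, 20 mm across, 48 mm forward of the origin and 36 mm above the soles; the head reaches 59 mm forward.
- plinth: The turned wooden plinth, loose, 0.8 kg, standing on the console. Origin: centre of its underside, z up. Round, 45 mm high; flat top 120 mm across, 45 mm above the origin; foot 128 mm across. Its yaw means nothing.
- pot: Bystander: terracotta sgraffito pot, loose, 112 mm high, 112 mm across the belly. Origin: centre of its underside. (Not listed: a black desk lamp, 360 mm high, fixed to the console well clear of the work, 0.57 m or more to the robot's left.)
- bottle: Bystander: blue glass bottle with a cork, loose, about 190 mm high, 68 mm across. Origin: centre of its underside. Easily knocked over.
Things that resemble listed ones, but are neither listed nor needed, are in the scene too. Of the things that look like the turtle, the largest one is meant.

How it is judged:
By the outcome, as a careful person would: the job done as asked, in the order asked, and still so for the second after the job is handed in, with the robot touching nothing.
It also fails if it takes over 64 s, if anything falls off the work surface, if the arm or the gripper's body presses on something with over 40 N, if the wrist force passes 120 N, or if a joint passes its speed limit or range.

## Working session

There is one attempt and no reset: what is moved stays moved. The work goes in short steps, Python scripts to look and compute and a tool call to move; the robot and the scene stay as the last step left them, time stands still between calls to the robot, and variables do not carry over. Pictures are saved under pics/ and viewed, at most 13 in all, crops included, and the job is handed in when it is done.

Besides the shell and the picture viewer there is one more tool, called after "Emit:" by a JSON object that holds its "op" and its "data", one argument or row to a line. drive_tool: Moves the arm, as the interface text tells. Its arguments: {"type":"object","properties":{"series":{"type":"array"},"grip_force":{"type":"number"}},"required":["series"]}

```bash
mkdir -p pics; ls
python3 - <<'E'
from bench import telemetry,camera,get_calibration,r
import cv2
for n in("scene","top"):
    c=get_calibration(n);print(n,c)
    cv2.imwrite(f"pics/{n}0.png",camera(n)[:,:,::-1])
s=telemetry.read_state();print(s["ee_pos"],s["eef_rot"],s["time"],s["width"],r.tips_ahead)
E
```

```text
pics
scene {'fovy': 53.30235956729414, 'cx': 321.74367410287937, 'cy': 243.83361992494375, 'xyz': array([0.94086657, 0.30829741, 0.7982601 ]), 'rotation': array([0.11652095, 0.25841346, 0.86718979, 0.40942304])}
top {'fovy': 46.126280933864486, 'cx': 320.0957074889127, 'cy': 245.61419263825874, 'xyz': array([0.34780017, 0.0161825 , 1.24544638]), 'rotation': array([ 0.06722785, -0.06979753, -0.70260107,  0.70495422])}
[0.2298373  0.58087347 0.24384825] [ 1.87275795e-01  9.82307179e-01 -6.10379492e-04 -1.03577821e-04] 0.1 0.08690997313999396 0.022
```

View pics/scene0.png

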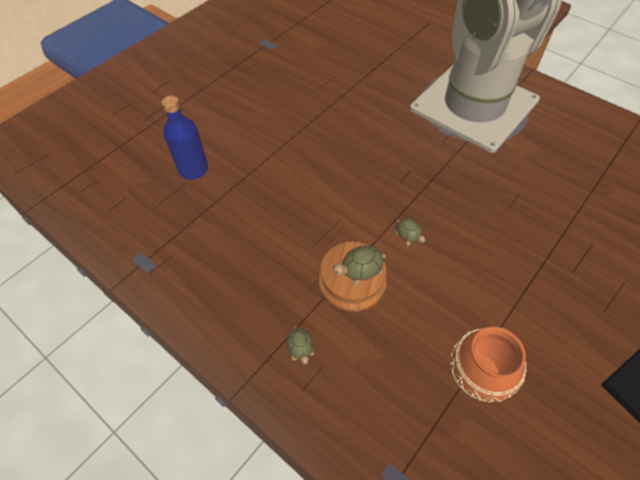

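View pics/top0.png

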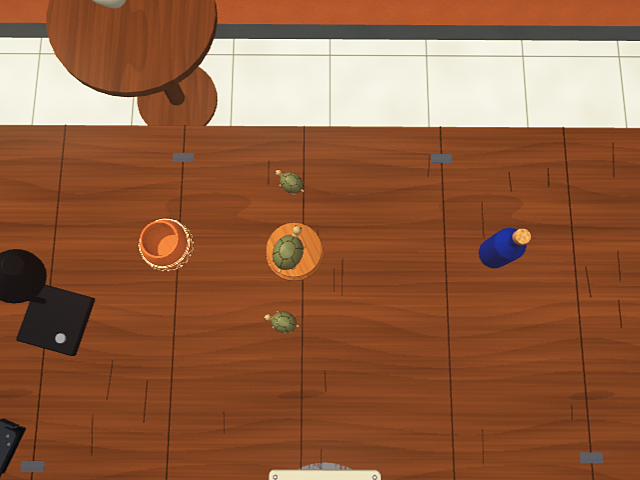

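Candidates that look like the turtle in the top view are (291,182), (288,250) and (284,322). The one at (288,250) is the largest and stands on the plinth, so it fits. The bottle is at about (505,247) and the pot at (165,244), both well clear. I'll confirm with an enlarged crop and measure.

```bash
cat > h.py <<'E'
import numpy as np,cv2
from scipy.spatial.transform import Rotation as R
from bench import telemetry,camera,get_calibration,r
def ray(n,px,z):
    c=get_calibration(n);f=240/np.tan(np.radians(c["fovy"]/2))
    px=np.atleast_2d(px).astype(float)
    d=np.c_[(px[:,0]-c["cx"])/f,-(px[:,1]-c["cy"])/f,-np.ones(len(px))]
    d=R.from_quat(c["rotation"]).apply(d)
    return (c["xyz"]+d*((z-c["xyz"][2])/d[:,2])[:,None])[:,:2]
def proj(n,p):
    c=get_calibration(n);f=240/np.tan(np.radians(c["fovy"]/2))
    q=R.from_quat(c["rotation"]).inv().apply(np.atleast_2d(p)-c["xyz"])
    return np.c_[c["cx"]-f*q[:,0]/q[:,2],c["cy"]+f*q[:,1]/q[:,2]]
def big(m):
    c,_=cv2.findContours(m.astype(np.uint8),cv2.RETR_EXTERNAL,cv2.CHAIN_APPROX_NONE)
    return max(c,key=cv2.contourArea)
E
python3 - <<'E'
from h import *
n="top";im=camera(n);cv2.imwrite("pics/t1.png",im[:,:,::-1])
a=cv2.resize(im[205:295,245:345],None,fx=6,fy=6,interpolation=cv2.INTER_CUBIC)
cv2.imwrite("pics/crop1.png",a[:,:,::-1])
hsv=cv2.cvtColor(im,cv2.COLOR_RGB2HSV)
for p in((290,255),(310,240),(297,231),(272,250),(240,250),(300,265),(280,268)): print(p,im[p[1],p[0]],hsv[p[1],p[0]])
E
```

```text
(290, 255) [139 137  87] [ 29  95 139]
(310, 240) [211 121  52] [ 13 192 211]
(297, 231) [207 163 102] [ 17 129 207]
(272, 250) [224 133  59] [ 13 188 224]
(240, 250) [134  69  32] [ 11 194 134]
(300, 265) [220 127  55] [ 13 191 220]
(280, 268) [74 60 35] [ 19 134  74]
```

View pics/crop1.png

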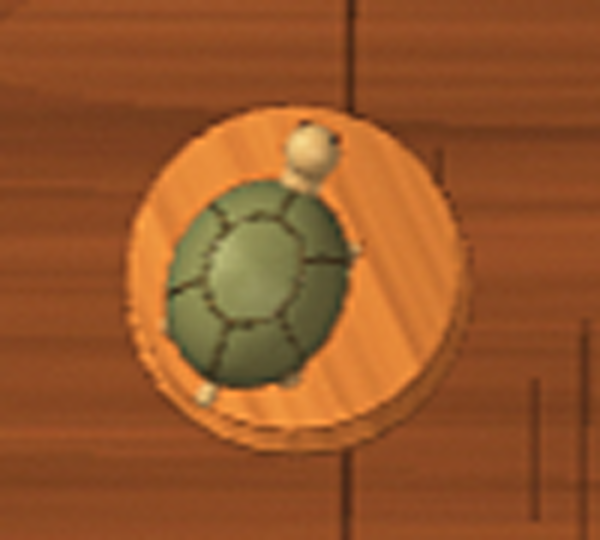

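The crop confirms it: the large turtle stands on the plinth, shell centre near (288,252) and plinth top centre near (294.5,250). The head points up, away from the robot, at (297,230).

```bash
cat >> h.py <<'E'
def cen(c):
    m=cv2.moments(c);return np.array([m["m10"],m["m01"]])/m["m00"]
def measure(im,verbose=True):
    y0,y1,x0,x1=205,295,245,345;S=4
    c=cv2.resize(im[y0:y1,x0:x1],None,fx=S,fy=S,interpolation=cv2.INTER_CUBIC)
    h=cv2.cvtColor(c,cv2.COLOR_RGB2HSV).astype(int)
    full=lambda q:(np.asarray(q,float).reshape(-1,2)+.5)/S-.5+[x0,y0]
    sh=cv2.convexHull(big((h[...,0]>21)&(h[...,0]<60)&(h[...,2]>40)&(h[...,1]<165)))
    top=(h[...,2]>185)&(h[...,0]<20)
    pl=cv2.convexHull(big(cv2.morphologyEx(top.astype(np.uint8),cv2.MORPH_OPEN,np.ones((3,3)))))
    P=ray("top",full(pl),.045);T=ray("top",full(sh),.065)
    pc,tc=[cen((1e4*(A)).astype(np.float32).reshape(-1,1,2))/1e4 for A in(P,T)]
    e=cv2.fitEllipse((T*1e4).astype(np.float32))
    (pe,ps,_)=cv2.fitEllipse((P*1e4).astype(np.float32))
    if verbose:
        print("plinth",pc,"ell",np.array(pe)/1e4,np.array(ps)/10,"shell",tc,"ell",np.array(e[0])/1e4,np.array(e[1])/10,e[2])
        cv2.drawContours(c,[sh],-1,(255,0,0),1);cv2.drawContours(c,[pl],-1,(0,0,255),1)
        cv2.imwrite("pics/dbg.png",c[:,:,::-1])
    return pc,tc
E
python3 - <<'E'
from h import *
im=cv2.imread("pics/t1.png")[:,:,::-1].copy()
measure(im)
hd=ray("top",[(311/6+245-.4,150/6+205-.4)],.081);print("head",hd)
print(ray("top",[(284,322),(291,182)],0.02),ray("scene",[(300,345),(410,230)],0.02))
E
```

```text
plinth [0.57388325 0.07121327] ell [0.57386479 0.07139005] [118.03095703 125.49356689] shell [0.56623719 0.08208226] ell [0.56625068 0.08206987] [61.70308838 75.28458252] 67.47450256347656
head [[0.61105462 0.0624639 ]]
[[0.42043013 0.08945143]
 [0.73530854 0.07841683]] [[0.73916103 0.08357748]
 [0.42207191 0.0952103 ]]
```

View pics/dbg.png

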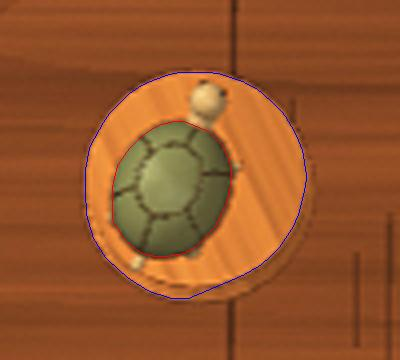

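```bash
cat >> h.py <<'E'
from scipy.optimize import least_squares
def plinth(im):
    y0,y1,x0,x1=205,295,245,345;S=4
    c=cv2.resize(im[y0:y1,x0:x1],None,fx=S,fy=S,interpolation=cv2.INTER_CUBIC)
    h=cv2.cvtColor(c,cv2.COLOR_RGB2HSV).astype(int)
    top=((h[...,2]>185)&(h[...,0]<20)).astype(np.uint8)
    k=big(cv2.morphologyEx(top,cv2.MORPH_OPEN,np.ones((3,3))))
    P=ray("top",(cv2.convexHull(k).reshape(-1,2)+.5)/S-.5+[x0,y0],.045)
    o=P.mean(0)
    Q=P[(P[:,0]>.565)]
    s=least_squares(lambda p:np.hypot(*(Q-p).T)-.060,o,loss="soft_l1",f_scale=.001)
    s3=least_squares(lambda p:np.hypot(*(Q-p[:2]).T)-p[2],[*o,.06],loss="soft_l1",f_scale=.001)
    return s.x,s3.x
E
python3 - <<'E'
from h import *
im=cv2.imread("pics/t1.png")[:,:,::-1].copy()
print(plinth(im))
# second view check
s=camera("scene");cv2.imwrite("pics/s1.png",s[:,:,::-1])
c=cv2.resize(s[225:325,300:410],None,fx=5,fy=5,interpolation=cv2.INTER_CUBIC)
p=plinth(im)[0]
t=np.linspace(0,2*np.pi,60)
def dr(P,col):
    cv2.polylines(c,[(((proj("scene",P)-[300,225])+.5)*5).astype(np.int32)],False,col,1)
dr(np.c_[p[0]+.06*np.cos(t),p[1]+.06*np.sin(t),.045+0*t],(0,0,255))
a=np.arctan2(-.0201,.0448);T=np.array([.5662,.0821])
e=R.from_euler("z",a).apply(np.c_[.039*np.cos(t),.032*np.sin(t),.065+0*t])+[*T,0]
dr(e,(255,0,0));cv2.imwrite("pics/scrop.png",c[:,:,::-1])
E
```

```text
(array([0.57524302, 0.06998627]), array([0.57549415, 0.06996434, 0.05979607]))
```

View pics/scrop.png

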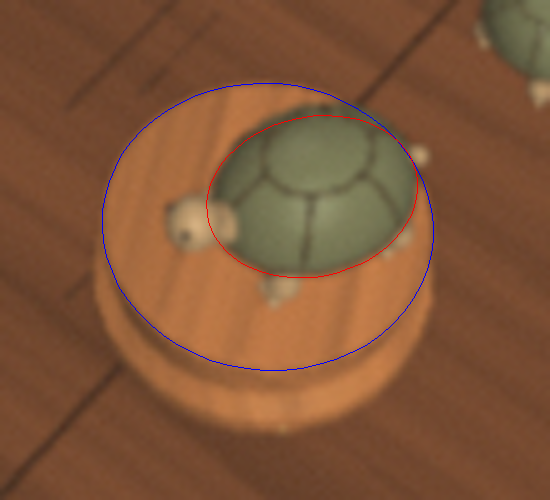

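Both views agree: the blue and red outlines drawn from the top-view fit sit on the plinth edge and shell rim in the scene crop. The plinth is at (0.575, 0.070) and the shell at (0.566, 0.082), with yaw about -23°. The tool's y axis already lies across the turtle, so I can push from behind with fingers straddling the tail, then push from its left with a finger back.

```bash
cat >> h.py <<'E'
def units(p):
    s=telemetry.read_state()
    return np.round(R.from_quat(s["eef_rot"]).inv().apply(np.array(p)-s["ee_pos"])/.04,3)
def look(yaw=None):
    im=camera("top");p=PL;_,t=measure(im,False)
    s=telemetry.read_state();M=R.from_quat(s["eef_rot"]).inv()
    d=M.apply([*(p-t),0]);g=M.apply([*t,s["ee_pos"][2]]-np.array(s["ee_pos"]))
    print("t",s["time"],"shell",t,"plinth",plinth(im)[0],"need(tool mm)",d[:2]*1e3,"shell from tcp(tool mm)",g[:2]*1e3,"F",s["ft_force"],"z",s["ee_pos"][2])
    return im
PL=np.array([.5752,.0700])
E
python3 - <<'E'
from h import *
s=telemetry.read_state();M=R.from_quat(s["eef_rot"])
print(M.as_matrix().round(3));T=np.array([.5662,.0821])
g=M.apply([.062,0,0])[:2]+T
print(g,units([*g,.16]))
E
```

```text
[[-0.93   0.368 -0.   ]
 [ 0.368  0.93  -0.001]
 [-0.    -0.001 -1.   ]]
[0.50854819 0.1049094 ] [-10.856  -8.502   2.11 ]
```

Emit:
{"op": "drive_tool", "data": {
  "series": [0,0,0,-0.7,-0.6,0,-0.45,0,0,0,-1.4,-1.1,0.1,-0.45,0,0,0,-2.1,-1.7,0.2,-0.45,0,0,0,-2.8,-2.2,0.3,-0.45,0,0,0,-3.5,-2.8,0.4,-0.45,0,0,0,-4.2,-3.3,0.5,-0.45,0,0,0,-4.9,-3.9,0.7,-0.45,0,0,0,-5.6,-4.4,0.9,-0.45,0,0,0,-6.3,-5.0,1.1,-0.45,0,0,0,-7.0,-5.5,1.3,-0.45]
}}

```text
time: 1.03
ee_pos: [0.4098, 0.2715, 0.1923]
eef_rot: [0.187, 0.982, 0.0, 0.0]
ft_force: [0.7, 0.7, 0.4]
width: 0.029
grip_force: 0.0
```

Run:
```python
from h import *
print(telemetry.read_state()["ee_pos"],units([.5085,.1049,.16]))
```

```text
[0.40981491 0.27151456 0.19228046] [-3.827 -2.965  0.806]
```

Emit:
{"op": "drive_tool", "data": {
  "series": [0,0,0,-0.7,-0.6,0.2,-0.45,0,0,0,-1.4,-1.2,0.4,-0.45,0,0,0,-2.1,-1.7,0.5,-0.45,0,0,0,-2.8,-2.3,0.6,-0.45,0,0,0,-3.4,-2.7,0.7,-0.45,0,0,0,-3.83,-3.0,0.8,-0.45,0,0,0,-3.83,-3.0,0.8,-0.45,0,0,0,-3.83,-3.0,0.8,-0.45,0,0,0,-3.83,-3.0,0.8,-0.45]
}}

```text
time: 1.78
ee_pos: [0.5073, 0.1064, 0.1605]
eef_rot: [0.187, 0.982, 0.0, -0.0]
ft_force: [0.6, 0.2, 0.7]
width: 0.0238
grip_force: 0.0
```

Run:
```python
from h import *
im=look();print(telemetry.read_state()["ee_pos"],telemetry.read_state()["width"],units([.5085,.1049,.080]))
cv2.imwrite("pics/t2.png",cv2.resize(im[190:310,230:360],None,fx=5,fy=5)[:,:,::-1])
```

```text
t 1.8333 shell [0.56809789 0.14768779] plinth [0.5747685  0.06973173] need(tool mm) [-35.08065287 -69.67910933] shell from tcp(tool mm) [-41.65003775  60.33203233] F [ 0.90123482 -0.15308827 -0.30343593] z 0.16059826612029396
[0.50723416 0.10681865 0.16059827] 0.023883182955065196 [-0.048 -0.034  2.015]
```

View pics/t2.png

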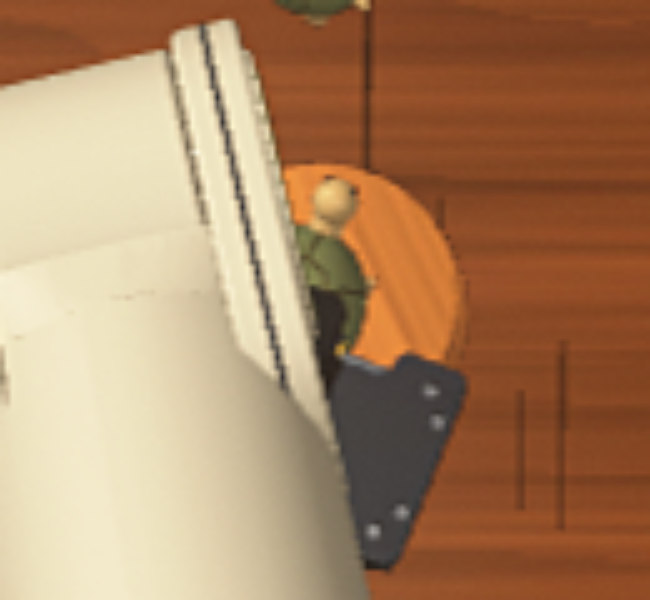

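The arm hides most of the turtle from the top camera here, but the gripper sits behind its tail as planned. I'll descend, then push slowly and check with the scene view.

Emit:
{"op": "drive_tool", "data": {
  "series": [0,0,0,-0.05,-0.03,0.5,-0.45,0,0,0,-0.05,-0.03,1.0,-0.45,0,0,0,-0.05,-0.03,1.5,-0.45,0,0,0,-0.05,-0.03,1.8,-0.45,0,0,0,-0.05,-0.03,2.0,-0.45,0,0,0,-0.05,-0.03,2.0,-0.45,0,0,0,-0.05,-0.03,2.0,-0.45]
}}

```text
time: 2.42
ee_pos: [0.509, 0.1045, 0.0809]
eef_rot: [0.187, 0.982, 0.0, -0.0]
ft_force: [-0.7, -0.7, 0.4]
width: 0.0236
grip_force: 0.0
```

Run:
```python
from h import *
im=camera("scene")
print(telemetry.read_state()["ee_pos"],telemetry.read_state()["ft_force"],units([.5085,.1049,.080]))
cv2.imwrite("pics/s2.png",cv2.resize(im[215:325,290:420],None,fx=5,fy=5)[:,:,::-1])
```

```text
[0.50944867 0.10440517 0.08136673] [-0.15878165  0.4363978  -0.60473924] [0.027 0.003 0.034]
```

View pics/s2.png

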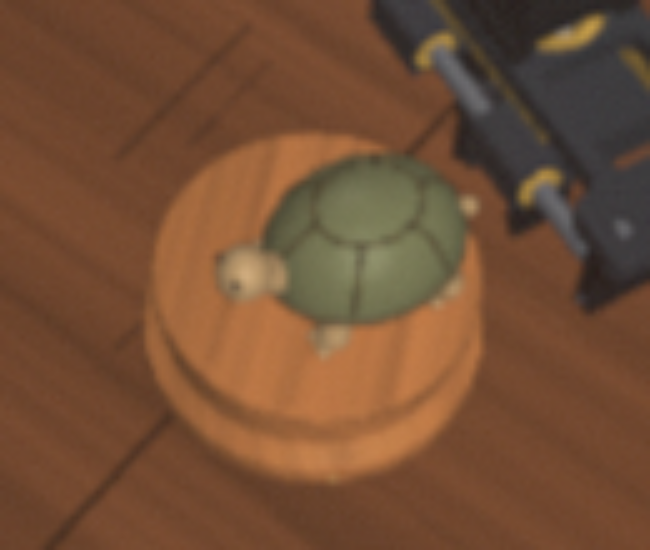

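The scene view shows the turtle untouched at about (363,240) in the crop, with both fingers behind the tail at (468,205). I'll track motion from this view by the displacement of the shell mask, and push slowly.

Emit:
{"op": "drive_tool", "data": {
  "series": [0,0,0,-0.1,0,0,-0.45,0,0,0,-0.2,0,0,-0.45,0,0,0,-0.3,0,0,-0.45,0,0,0,-0.35,0,0,-0.45,0,0,0,-0.4,0,0,-0.45,0,0,0,-0.45,0,0,-0.45,0,0,0,-0.5,0,0,-0.45,0,0,0,-0.55,0,0,-0.45,0,0,0,-0.55,0,0,-0.45,0,0,0,-0.55,0,0,-0.45]
}}

```text
time: 3.3
ee_pos: [0.5298, 0.0956, 0.0805]
eef_rot: [0.187, 0.982, 0.0, 0.0]
ft_force: [-0.5, -0.3, 0.0]
width: 0.024
grip_force: 0.1
```

```bash
cat >> h.py <<'E'
def gm(im):
    h=cv2.cvtColor(cv2.GaussianBlur(im[225:325,300:395],(3,3),0),cv2.COLOR_RGB2HSV).astype(int)
    k=cv2.convexHull(big((h[...,0]>21)&(h[...,0]<60)&(h[...,2]>40)&(h[...,1]<165)))
    return ray("scene",cen(k)+[300,225],.07)[0],cv2.contourArea(k)
def track():
    a,A=gm(cv2.imread("pics/s1.png")[:,:,::-1].copy());im=camera("scene");b,B=gm(im)
    s=telemetry.read_state();M=R.from_quat(s["eef_rot"]).inv()
    t=np.array([.5662,.0821])+b-a
    print("t",s["time"],"moved mm",(b-a)*1e3,"area",A,B,"need tool mm",M.apply([*(PL-t),0])[:2]*1e3,"shell from tcp",M.apply([*(t-s["ee_pos"][:2]),0])[:2]*1e3,"F",M.apply(s["ft_force"]))
    return im
E
python3 -c "
from h import *
track()"
```

```text
t 3.35 moved mm [ 7.23969421 -1.55171997] area 941.5 963.5 need tool mm [-5.51849943 -9.16029759] shell from tcp [-46.23876284   2.06129397] F [0.02611936 0.19650622 0.07875196]
```

Emit:
{"op": "drive_tool", "data": {
  "series": [0,0,0,-0.04,0,0,-0.45,0,0,0,-0.08,0,0,-0.45,0,0,0,-0.12,0,0,-0.45,0,0,0,-0.14,0,0,-0.45,0,0,0,-0.14,0,0,-0.45,0,0,0,-0.14,0,0,-0.45]
}}

```text
time: 3.85
ee_pos: [0.5349, 0.0936, 0.0806]
eef_rot: [0.187, 0.982, 0.0, 0.0]
ft_force: [-0.4, 0.7, -0.3]
width: 0.0241
grip_force: 0.2
```

```bash
python3 -c "
from h import *
track()"
```

```text
t 3.9 moved mm [12.36198013 -3.31909718] area 941.5 944.5 need tool mm [-0.10582395 -9.40191285] shell from tcp [-46.07155153   2.34482294] F [-0.34449897  0.01608985  0.32387774]
```

Emit:
{"op": "drive_tool", "data": {
  "series": [0,0,0,0.5,0,0,-0.45,0,0,0,0.6,0,-0.7,-0.45,0,0,0,0.4,0.5,-1.4,-0.45,0,0,0,0,1.2,-1.5,-0.45,0,0,0,-0.6,1.85,-1.5,-0.45,0,0,0,-1.15,1.85,-1.2,-0.45,0,0,0,-1.15,1.85,-0.6,-0.45,0,0,0,-1.15,1.85,-0.2,-0.45,0,0,0,-1.15,1.85,0,-0.45,0,0,0,-1.15,1.85,0,-0.45]
}}

```text
time: 4.73
ee_pos: [0.6036, 0.1452, 0.0786]
eef_rot: [0.187, 0.982, -0.001, -0.001]
ft_force: [-0.4, 0.3, -0.0]
width: 0.0238
grip_force: 0.0
```

```bash
python3 -c "
from h import *
im=track();t=camera('top')
a=im[215:325,290:420];b=t[190:300,230:360]
cv2.imwrite('pics/b.png',cv2.resize(np.hstack([a,b]),None,fx=3,fy=3)[:,:,::-1])"
```

```text
t 4.7833 moved mm [ 31.52970577 -13.27381161] area 941.5 270.5 need tool mm [21.38125786 -7.19768667] shell from tcp [-22.01636528 -73.6728221 ] F [-0.25061451  0.61984881 -1.11006117]
```

View pics/b.png

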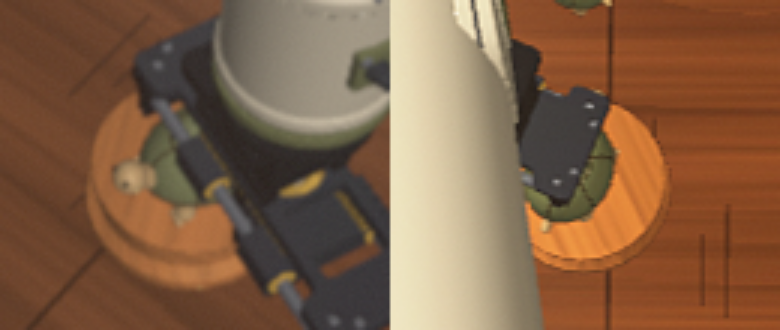

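From here the gripper hides the shell in both views, though it hangs clear above it. The head at crop (135,178) is undisturbed. I'll push slightly short by dead reckoning, then back off and check.

Emit:
{"op": "drive_tool", "data": {
  "series": [0,0,0,0,-0.1,0,-0.45,0,0,0,0,-0.2,0,-0.45,0,0,0,0,-0.28,0,-0.45,0,0,0,0,-0.34,0,-0.45,0,0,0,0,-0.39,0,-0.45,0,0,0,0,-0.44,0,-0.45,0,0,0,0,-0.49,0,-0.45,0,0,0,0,-0.51,0,-0.45,0,0,0,0,-0.51,0,-0.45,0,0,0,0,-0.51,0,-0.45]
}}

```text
time: 5.67
ee_pos: [0.5972, 0.1266, 0.0805]
eef_rot: [0.187, 0.982, 0.0, -0.0]
ft_force: [0.4, -0.2, 0.1]
width: 0.024
grip_force: 0.0
```

Emit:
{"op": "drive_tool", "data": {
  "series": [0,0,0,0,0.3,0,-0.45,0,0,0,0,0.7,-0.5,-0.45,0,0,0,0.3,1.3,-1.2,-0.45,0,0,0,0.7,2.0,-1.5,-0.45,0,0,0,1.0,2.8,-1.6,-0.45,0,0,0,1.2,3.6,-1.6,-0.45,0,0,0,1.3,4.5,-1.6,-0.45,0,0,0,1.4,5.3,-1.6,-0.45,0,0,0,1.5,6.0,-1.6,-0.45,0,0,0,1.5,6.0,-1.6,-0.45]
}}

```text
time: 6.5
ee_pos: [0.6277, 0.3806, 0.1432]
eef_rot: [0.183, 0.983, 0.002, -0.001]
ft_force: [0.1, 0.9, -0.6]
width: 0.0239
grip_force: 0.0
```

```bash
python3 -c "
from h import *
im=track();t=look();cv2.imwrite('pics/t3.png',t[:,:,::-1])
measure(t)
a=im[215:325,290:420];b=t[190:300,230:360]
cv2.imwrite('pics/b2.png',cv2.resize(np.hstack([a,b]),None,fx=3,fy=3)[:,:,::-1])"
```

```text
t 6.55 moved mm [12.52725274 -3.31019274] area 941.5 934.5 need tool mm [ 0.09825432 -9.47061297] shell from tcp [ -62.07086519 -295.99511587] F [ 0.8384937  -1.19745399  0.74617412]
t 6.6 shell [0.57819395 0.07875483] plinth [0.57554778 0.0699694 ] need(tool mm) [-0.41129935 -9.2434632 ] shell from tcp(tool mm) [ -60.66159971 -293.6518392 ] F [ 0.32939955 -1.0060184   0.59432086] z 0.14358701150838146
plinth [0.57462884 0.07108537] ell [0.57472461 0.0710873 ] [117.54571533 127.96999512] shell [0.57819395 0.07875483] ell [0.57826548 0.07876076] [61.3508667  75.37651367] 69.65478515625
```

View pics/b2.png

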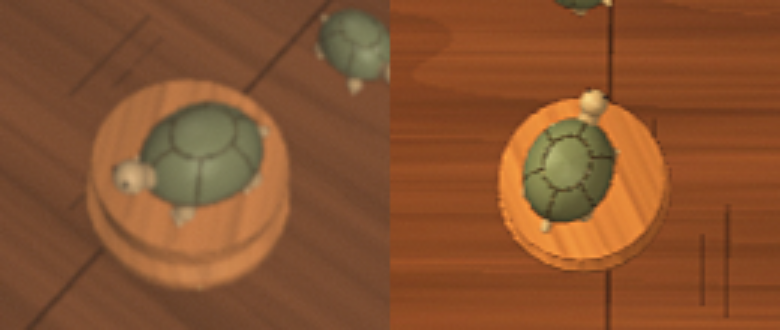

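The turtle has not moved since the rear push, and both views agree it still needs about 9.3 mm in tool -y. The side push stopped just short of contact because the finger is thinner near the tip than over its back. I'll return there and push on in small steps, watching the head, which stays visible in the scene view.

Emit:
{"op": "drive_tool", "data": {
  "series": [0,0,0,-0.1,-0.9,0,-0.45,0,0,0,-0.2,-1.8,0,-0.45,0,0,0,-0.4,-2.7,0,-0.45,0,0,0,-0.7,-3.6,0.1,-0.45,0,0,0,-1.1,-4.4,0.2,-0.45,0,0,0,-1.4,-5.1,0.6,-0.45,0,0,0,-1.5,-5.6,1.2,-0.45,0,0,0,-1.5,-5.9,1.6,-0.45,0,0,0,-1.5,-5.95,1.6,-0.45,0,0,0,-1.5,-5.95,1.6,-0.45]
}}

```text
time: 7.43
ee_pos: [0.5976, 0.1273, 0.0806]
eef_rot: [0.188, 0.982, -0.0, -0.0]
ft_force: [0.2, 0.9, 0.6]
width: 0.0241
grip_force: 0.0
```

```bash
cat >> h.py <<'E'
def head(im):
    h=cv2.cvtColor(im[255:295,315:352],cv2.COLOR_RGB2HSV).astype(int)
    k=big((h[...,1]<125)&(h[...,2]>105)&(h[...,0]<26))
    return ray("scene",cen(k)+[315,255],.081)[0],cv2.contourArea(k)
H0=np.array([0,0])
def htrack():
    s=telemetry.read_state();M=R.from_quat(s["eef_rot"]).inv();p,A=head(camera("scene"))
    print("t",s["time"],"head",p,A,"shell0 from tcp",M.apply([*([.5784,.0787]-np.array(s["ee_pos"][:2])),0])[:2]*1e3,"F",M.apply(s["ft_force"]))
E
python3 -c "
from h import *
htrack();htrack()"
```

```text
t 7.4333 head [0.61916792 0.06016048] 110.0 shell0 from tcp [ -0.14419976 -52.2118229 ] F [ 0.12713713  0.93294041 -0.56777457]
t 7.4833 head [0.61895817 0.06002125] 113.0 shell0 from tcp [  0.11403676 -53.98250361] F [-0.32179587  0.80390747 -0.58752825]
```

Emit:
{"op": "drive_tool", "data": {
  "series": [0,0,0,0,-0.04,0,-0.45,0,0,0,0,-0.08,0,-0.45,0,0,0,0,-0.12,0,-0.45,0,0,0,0,-0.16,0,-0.45,0,0,0,0,-0.2,0,-0.45,0,0,0,0,-0.2,0,-0.45,0,0,0,0,-0.2,0,-0.45]
}}

```text
time: 8.12
ee_pos: [0.5951, 0.121, 0.0807]
eef_rot: [0.187, 0.982, 0.0, 0.0]
ft_force: [0.3, 0.8, 0.3]
width: 0.0239
grip_force: 0.2
```

```bash
python3 -c "
from h import *
htrack();htrack()"
```

```text
t 8.1167 head [0.61840677 0.05898822] 111.5 shell0 from tcp [-2.75517625e-02 -4.54653450e+01] F [-0.02304262  0.84421925 -0.32075598]
t 8.1667 head [0.61862277 0.05881367] 110.5 shell0 from tcp [-4.06698802e-02 -4.54979688e+01] F [-0.52934219  0.24940233 -0.25125436]
```

Contact is made: the head has moved about 1.3 mm along the push. Continuing.

Emit:
{"op": "drive_tool", "data": {
  "series": [0,0,0,0,-0.04,0,-0.45,0,0,0,0,-0.08,0,-0.45,0,0,0,0,-0.12,0,-0.45,0,0,0,0,-0.15,0,-0.45,0,0,0,0,-0.18,0,-0.45,0,0,0,0,-0.18,0,-0.45,0,0,0,0,-0.18,0,-0.45]
}}

```text
time: 8.8
ee_pos: [0.5923, 0.114, 0.0805]
eef_rot: [0.187, 0.982, -0.0, -0.0]
ft_force: [-0.4, 0.2, 0.3]
width: 0.0241
grip_force: 0.1
```

```bash
python3 -c "
from h import *
htrack();htrack()"
```

```text
t 8.8 head [0.61623844 0.05202458] 108.5 shell0 from tcp [ -0.07789902 -37.91415155] F [ 0.42609998  0.07385301 -0.34441675]
t 8.85 head [0.61629937 0.05209924] 107.5 shell0 from tcp [ -0.05869981 -37.97430904] F [ 0.37746217  0.69852394 -0.0680183 ]
```

Emit:
{"op": "drive_tool", "data": {
  "series": [0,0,0,0,0.3,0,-0.45,0,0,0,0,0.7,-0.5,-0.45,0,0,0,0.3,1.3,-1.2,-0.45,0,0,0,0.7,2.0,-1.5,-0.45,0,0,0,1.0,2.8,-1.6,-0.45,0,0,0,1.2,3.6,-1.6,-0.45,0,0,0,1.3,4.5,-1.6,-0.45,0,0,0,1.4,5.3,-1.6,-0.45,0,0,0,1.5,6.0,-1.6,-0.45,0,0,0,1.5,6.0,-1.6,-0.45]
}}

```text
time: 9.73
ee_pos: [0.623, 0.368, 0.1433]
eef_rot: [0.184, 0.983, 0.001, -0.001]
ft_force: [-0.6, 0.2, -0.1]
width: 0.0237
grip_force: 0.0
```

```bash
python3 -c "
from h import *
im=track();t=look();cv2.imwrite('pics/t4.png',t[:,:,::-1]);cv2.imwrite('pics/s4.png',im[:,:,::-1])
measure(t)"
```

```text
t 9.7833 moved mm [  7.94719415 -15.40889585] area 941.5 928.5 need tool mm [0.21999146 3.46537024] shell from tcp [ -62.13857251 -295.45631486] F [-0.05684515  0.38198054  0.54656441]
t 9.8333 shell [0.57386367 0.06675883] plinth [0.57560652 0.06989535] need(tool mm) [-0.0590847   3.50534844] shell from tcp(tool mm) [ -60.94359658 -292.89119405] F [ 0.5618122  -1.53687561  0.56620926] z 0.14354309691918082
plinth [0.57437588 0.07106813] ell [0.57459126 0.07098343] [117.38774414 127.890271  ] shell [0.57386367 0.06675883] ell [0.57380513 0.06676993] [61.17089844 75.4489563 ] 71.96109771728516
```

It overshot by 3.5 mm in the sideways direction; the two views agree and the lengthwise error is about 0. The final geometry gives contact at 50.7 mm from TCP to shell centre. I'll pass high over it and nudge it back 3.5 mm from the other side.

Emit:
{"op": "drive_tool", "data": {
  "series": [0,0,0,-0.2,-0.95,-0.3,-0.45,0,0,0,-0.4,-1.9,-0.5,-0.45,0,0,0,-0.6,-2.85,-0.5,-0.45,0,0,0,-0.8,-3.8,-0.5,-0.45,0,0,0,-1.0,-4.75,-0.5,-0.45,0,0,0,-1.2,-5.7,-0.5,-0.45,0,0,0,-1.3,-6.6,-0.5,-0.45,0,0,0,-1.4,-7.5,-0.5,-0.45,0,0,0,-1.5,-8.4,-0.5,-0.45,0,0,0,-1.5,-8.85,-0.5,-0.45]
}}

```text
time: 10.67
ee_pos: [0.549, 0.0021, 0.1649]
eef_rot: [0.191, 0.982, -0.001, 0.0]
ft_force: [0.1, -1.3, 1.0]
width: 0.024
grip_force: 0.0
```

Emit:
{"op": "drive_tool", "data": {
  "series": [0,0,0,0,0,0,-0.45,0,0,0,0,0,0,-0.45,0,0,0,0,0,0,-0.45]
}}

```text
time: 10.92
ee_pos: [0.5505, 0.0088, 0.1647]
eef_rot: [0.187, 0.982, 0.0, 0.0]
ft_force: [-0.1, 0.8, 0.2]
width: 0.0243
grip_force: 0.0
```

```bash
python3 -c "
from h import *
s=telemetry.read_state()
S=np.array([.5739,.0667]);M=R.from_quat(s['eef_rot'])
print(units([*(S-M.apply([0,.062,0])[:2]),.0805]),s['ee_pos'],s['eef_rot']);track();print(head(camera('scene')))"
```

```text
[-0.011  0.011  2.105] [0.55047966 0.00876258 0.16470843] [1.87311026e-01 9.82300584e-01 3.59101063e-04 1.12558351e-04]
t 10.9667 moved mm [  7.97137935 -15.43055049] area 941.5 931.5 need tool mm [0.26535765 3.47565939] shell from tcp [-0.89494694 62.02947859] F [-0.31630894 -0.32467558  0.26861055]
(array([0.61612042, 0.05240067]), 110.0)
```

The pose is as planned, and the scene view is unobstructed from this side. Descending, then nudging.

Emit:
{"op": "drive_tool", "data": {
  "series": [0,0,0,0,0,0.7,-0.45,0,0,0,0,0,1.4,-0.45,0,0,0,0,0,1.9,-0.45,0,0,0,0,0,2.1,-0.45,0,0,0,0,0.08,2.1,-0.45,0,0,0,0,0.16,2.1,-0.45,0,0,0,0,0.22,2.1,-0.45,0,0,0,0,0.27,2.1,-0.45,0,0,0,0,0.27,2.1,-0.45,0,0,0,0,0.27,2.1,-0.45]
}}

```text
time: 11.85
ee_pos: [0.5549, 0.0186, 0.0813]
eef_rot: [0.187, 0.982, 0.0, 0.001]
ft_force: [-0.2, -0.4, -0.5]
width: 0.0236
grip_force: 0.0
```

```bash
python3 -c "
from h import *
track();track()"
```

```text
t 11.9 moved mm [14.27148207 -9.80943509] area 941.5 770.0 need tool mm [ 4.05932423 -4.06903666] shell from tcp [-4.09745174 59.51752696] F [0.35111101 0.74600931 0.80040705]
t 11.95 moved mm [ 14.00900083 -10.19325593] area 941.5 787.5 need tool mm [ 3.95590274 -3.61615499] shell from tcp [-4.04772144 59.22910586] F [-0.74869233 -0.3042459  -0.40412278]
```

The finger now hides part of the shell (the mask area dropped), so I'll use the head here.

Emit:
{"op": "drive_tool", "data": {
  "series": [0,0,0,0,0.02,0,-0.45,0,0,0,0,0.04,0,-0.45,0,0,0,0,0.05,0,-0.45,0,0,0,0,0.05,0,-0.45]
}}

```text
time: 12.28
ee_pos: [0.5551, 0.02, 0.0806]
eef_rot: [0.187, 0.982, -0.0, -0.0]
ft_force: [-0.3, -0.3, 0.5]
width: 0.024
grip_force: 0.6
```

```bash
python3 -c "
from h import *
im=camera('scene');print(head(im))
s=telemetry.read_state();M=R.from_quat(s['eef_rot']).inv()
print(M.apply([*(np.array([.5739,.0667])-s['ee_pos'][:2]),0])*1e3)
cv2.imwrite('pics/s5.png',cv2.resize(im[215:325,290:420],None,fx=5,fy=5)[:,:,::-1])"
```

```text
(array([0.61769205, 0.05559985]), 112.0)
[-2.58890044e-01  5.03334951e+01 -4.85372449e-03]
```

View pics/s5.png

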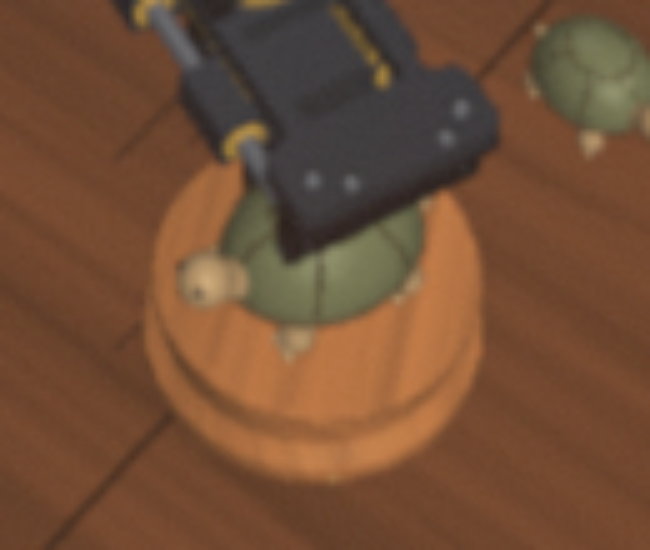

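The head has moved 3.6 mm along the push, about the amount needed. Backing off to check from both views.

Emit:
{"op": "drive_tool", "data": {
  "series": [0,0,0,0,-0.3,0,-0.45,0,0,0,0,-0.7,-0.3,-0.45,0,0,0,0,-1.4,-0.9,-0.45,0,0,0,0,-2.2,-1.4,-0.45,0,0,0,0,-3.1,-1.6,-0.45,0,0,0,0,-4.0,-1.6,-0.45,0,0,0,0,-4.6,-1.6,-0.45,0,0,0,0,-4.6,-1.6,-0.45,0,0,0,0,-4.6,-1.6,-0.45]
}}

```text
time: 13.08
ee_pos: [0.4865, -0.1527, 0.1446]
eef_rot: [0.189, 0.982, 0.0, 0.0]
ft_force: [0.9, -0.2, 0.1]
width: 0.0244
grip_force: 0.0
```

```bash
python3 -c "
from h import *
im=track();t=look();cv2.imwrite('pics/t6.png',t[:,:,::-1]);cv2.imwrite('pics/s6.png',im[:,:,::-1])
measure(t);print(head(im))
def dr(n,c,P,col,o):
    cv2.polylines(c,[((proj(n,P)-o+.5)*3.5).astype(np.int32)],False,col,1)
th=np.linspace(0,2*np.pi,80);T=measure(t,False)[1];e=R.from_euler('z',-18,degrees=True).apply(np.c_[.039*np.cos(th),.032*np.sin(th),.065+0*th])+[*T,0]
o=[]
for n,i,(x,y) in(('scene',im,(300,225)),('top',t,(240,200))):
    c=cv2.resize(i[y:y+105,x:x+110],None,fx=3.5,fy=3.5,interpolation=cv2.INTER_CUBIC)
    dr(n,c,e,(255,0,0),[x,y]);dr(n,c,np.c_[PL[0]+.06*np.cos(th),PL[1]+.06*np.sin(th),.045+0*th],(0,0,255),[x,y]);o.append(c)
cv2.imwrite('pics/b6.png',np.hstack(o)[:,:,::-1])"
```

```text
t 13.1333 moved mm [  9.7139246 -11.6626359] area 941.5 929.0 need tool mm [ 0.50222789 -0.66988258] shell from tcp [ -0.76940263 238.69953741] F [-0.42873722  0.42095187 -0.21293098]
t 13.1833 shell [0.57570422 0.07060652] plinth [0.5755588  0.06995271] need(tool mm) [ 0.24613243 -0.74935145] shell from tcp(tool mm) [ -0.86295389 237.87275832] F [0.10276939 0.82248374 0.14118988] z 0.14439772435448495
plinth [0.57451111 0.07107441] ell [0.57459761 0.07104245] [117.37032471 127.82990723] shell [0.57570422 0.07060652] ell [0.57568022 0.07061106] [61.36938477 75.51192017] 70.64903259277344
(array([0.61726835, 0.05567023]), 113.0)
```

View pics/b6.png

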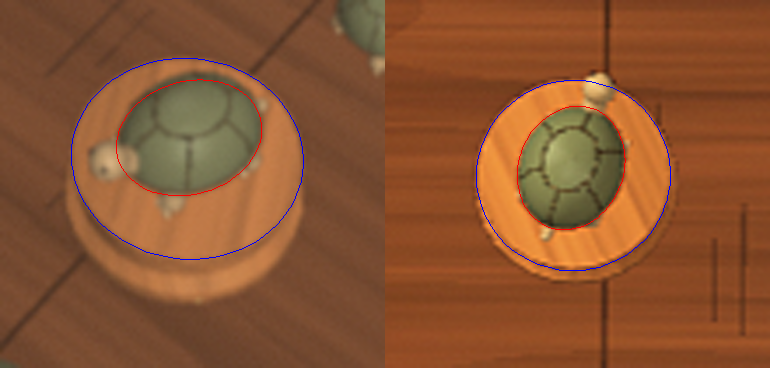

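The outlines fit in both views. The shell is centred within about 1 mm, and the robot stands clear, with the turtle upright and the plinth unmoved. Handing in.

```bash
python3 -c "
from bench import r
print(r.close_job())"
```

```text
the job is handed in; nothing more can be done
None
```

I centred the turtle on its plinth to within about 1 mm, as measured in both camera views, and handed the job in at about 13 s; the turtle stayed upright, the plinth did not move, and the arm kept clear of the pot and bottle.

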